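# Rebuild the spindle stack of a herb mill

## Robot

A 6-joint arm with a two-finger parallel gripper is mounted at the origin on the work surface. World frame = base frame: x ahead of the robot, y to its left, z up, the work surface at z = 0. Lengths are in mm, angles in rad, forces in N, time in s.
With the tool pointing down it reaches from about 300 to 775 mm from the base axis. Payload 14.6 kg.
Tool frame: the origin (TCP) lies at the very end of the fingers, on their centre line; the grasp point (between the pads) lies 19 mm behind it; z points along the fingers, y is the line along which they close (so a half turn about z gives the same grasp; the last joint's range is limited). The gripper opens to 94 mm and grips with 3 to 60 N. Pads are 16 mm wide; open, the fingers measure 119 mm over their backs; the gripper's body (75 mm by 177 mm) begins 78 mm behind the grasp point.
Start: joints at [-1.206, 0.3, 1.521, -0, 1.321, -0.067], TCP at [230.17, -499.511, 205.446] pointing down, gripper open.
Joint ranges: [-3.03, 3.03], [-0.79, 2.21], [0.23, 2.52], [-1.04, 4.18], [0, 3.07], [-2.55, 2.55]. Speed limits (rad/s): [2.22, 2.22, 2.57, 3.14, 3.14, 3.14].

## Interface

Orientations are given as [roll, pitch, yaw] about the fixed x, y, z axes, in that order (R = Rz(yaw) Ry(pitch) Rx(roll)).
In Python, from cell import manip, camera, get_calibration gives the robot as it stands. The module is installed in compiled form; this text tells all that it offers.
- The arm moves only by the tool jog_arm, never from a script. Its argument "plan" is one flat list of numbers, 6 for each row, row after row: the shift along the world's x, y, z in m, then the turn, a rotation vector about the world's x, y, z in degrees. A call has 1 to 20 rows; each row is the pose to reach, as a shift and turn from the pose commanded when the call began; what a row does not reach only later rows make up. A row lasts 1/10 s, in which the tool goes at most 50 mm and 8.59 degrees, less where a joint would pass 70% of its speed; a pose out of reach is approached as far as the arm can. A call with a gripper value outside its range is refused whole. "claw" is the finger opening in m, from 0 to 0.094, set as the call begins (left out, the last holds). The fingers move at their own pace and stop on an object; "force" is the grip in N (left out, the last holds). Time passes only in rows, so rows that repeat a pose let the fingers close. It gives the time, the measured TCP pose, the force, the opening and the grip force at its end, in the units of the state.
- manip.read_state(): the state, without advancing time (a new reading comes with each control period).
- camera(name): name is "scene" or "top" or "wrist"; returns (picture, depth): 480x640x3 uint8, red, green, blue; 480x640 float32, mm along the optical axis (not along the pixel's ray), 0 where there is no reading.
- get_calibration(name): a dict with "fx", "fy", "cx", "cy" (pixels), "origin" and "attitude" of the camera in the world. Camera axes: x right, y down, z forward; pixel columns grow to the right and rows downward; lengths in mm; the calibration is good to about 2 mm. A picture is of the moment at which its call begins: read the wrist's pose just before it. get_calibration takes no time and is no camera call; for the wrist camera it gives the pose at the moment of the call.
- manip.sign_off(): hands the job in; it is judged then, once.
The state is a dict: "clock": time; "joints": joint angles; "qd": joint speeds; "effort": joint torques, N m; "eef_pos": TCP position; "eef_rot": TCP orientation; "wrist_force": force on the tool from outside, world axes, zero at the start; "moment": the same for the moment, N m; "finger_gap": finger opening in mm; "finger_force": force on a finger pad.
Only numpy, scipy, OpenCV 4.12 (cv2) and the standard library are available. Lean on these libraries where they do the work, as an engineer would, in place of code of your own. Each camera call takes 0.05 s, during which the arm holds its last target. There are 200 camera calls.

## Task

The herb mill on the counter has been cleaned: put its spindle stack back together. Slip the long spacer sleeve over the spindle down into its seat in the runner burr, lay the flat washer on top of it, then put the slotted cap over the spindle's flat head, press it down against the spring without forcing it and give it a quarter turn so that it springs up and locks under the head. Leave the short sleeve and everything else where it is.

Things in the scene. Friction and masses are not known exactly. Their poses are not given: they have to be found in the camera images.
- mill: Grey cast herb mill, fixed to the counter, 150 mm across the foot; a chute juts to its -x. Origin: centre of the underside, on the spindle's axis; z up. In its top a fixed dark ring burr (120 mm across, top 75 mm above the origin); inside it the runner burr (74 mm across) and the upright steel spindle. Nothing may press on these with over 30 N (the cap on the spindle's head: 50 N).
- mill_seat (a point): Nominal centre of the sleeve's seat in the runner burr's top, 86 mm above the mill's origin: the floor of a round recess 39 mm wide, 4 mm deep. Spindle and runner burr together are set by the gap screw up to 8 mm higher or lower than all nominal heights, which no reading tells: feel for it. This point stays nominal; it does not move with them.
- mill_spring (a point): Same point as mill_seat. The runner burr floats on a spring hidden below it: it starts to yield at about 7 N and takes 1 N more per mm, to a hard stop at 8.5 mm, and is greased: it comes up at 0.1 m/s. The weight of the stacked parts, about 4 N, bears part of that, the hand the rest. Parts laid on lightly leave it up, the cap's top face 6 mm, its recess floor 3 mm, above the head's underside.
- mill_head (a point): Nominal centre of the spindle's top, 57 mm above the seat. From the seat up the spindle is 20 mm round to 34.5 mm, tapers over 3.5 mm to a 13 mm round neck, and ends in a flat head from 49 to 57 mm, 19 mm long along the mill's x axis by 10 mm wide, its top 2 mm stepped in by 1.25 mm all round.
- sleeve: Long spacer sleeve, plain steel tube, 34 mm outside, 22 mm bore, 30 mm tall, 120 g, standing upright on the cork mat. Origin: centre of its underside; z along its axis, upward.
- washer: Flat steel washer, 52 mm outside, 22 mm bore, 5 mm thick, 70 g, lying on the cork mat. Origin: centre of its underside; z upward.
- cap: Eight-sided steel retaining cap, 54 mm across the flats, 20 mm tall, 0.16 to 0.26 kg, lying right way up on the mat. Origin: centre of its underside; z upward; flats face its x and y axes and the diagonals. Its lower 12 mm has a round 22 mm bore; the upper 8 mm is a plate with a through slot 22.4 mm long (along its x axis) by 14.4 mm wide for the spindle's head.
- cap_top (a point): Centre of the cap's top face, 20 mm above its origin. Across the slot, along the cap's y axis, a recess 14.4 mm wide, 3 mm deep is cut in the top face. The head passes through the slot (x axes of cap and mill in line); with the cap pressed down by 6 to 8.5 mm (13 N on the spring) it turns a quarter turn, either way; let up, the head sits in the recess, the cap 3 mm down.
- short_sleeve: Short spare spacer sleeve, same steel tube but only 14 mm tall, on the cork mat: not wanted, leave it. Origin: centre of its underside.
- mat: Cork mat, 250 x 250 mm, 4 mm thick, fixed, on which the parts lie about 106 mm apart. Origin: centre of its underside.
- crank: The mill's crank handle, steel arm 120 mm long with an upright wooden knob, lying on the counter: leave it. Origin: middle of the arm.
- mortar: Brass mortar, 110 mm across, 85 mm tall: leave it. Origin: centre of its underside.
- herb_jar: Herb jar with a steel lid, 72 mm across, 100 mm tall: leave it. Origin: centre of its underside.
- brush: Wooden cleaning brush: leave it. Origin under its middle.

How it is judged:
By the outcome, as a careful person would: the job done as asked, in the order asked, and still so for the second after the job is handed in, with the robot touching nothing.
It also fails if it takes over 72 s, if anything falls off the work surface, if the arm or the gripper's body presses on something with over 40 N, if the wrist force passes 120 N, or if a joint passes its speed limit or range.

## Working session

There is one attempt and no reset: what is moved stays moved. The work goes in short steps, Python scripts to look and compute and a tool call to move; the robot and the scene stay as the last step left them, time stands still between calls to the robot, and variables do not carry over. Pictures are saved under pics/ and viewed, at most 12 in all, crops included, and the job is handed in when it is done.

Besides the shell and the picture viewer there is one more tool, called after ">>>" in YAML: its name, and indented under it one key for each argument. jog_arm: Moves the arm, as the interface text tells. Its arguments: {"type":"object","properties":{"plan":{"type":"array"},"claw":{"type":"number"},"force":{"type":"number"}},"required":["plan"]}

```bash
mkdir -p pics; python3 - <<'E'
from cell import manip,camera,get_calibration
import cv2,numpy as np
for n in("scene","top"):
    p,d=camera(n); cv2.imwrite(f"pics/{n}0.png",p[:,:,::-1]); np.savez(f"{n}0.npz",p=p,d=d)
    c=get_calibration(n); print(n,c)
s=manip.read_state(); print(s)
E
```

```text
scene {'fx': 508.87779009857377, 'fy': 508.87779009857377, 'cx': 320.3543247919883, 'cy': 237.17582041971463, 'origin': array([1143.38612191,  604.32558577,  670.46376042]), 'attitude': array([-2.16791772,  0.01114629,  2.36041773])}
top {'fx': 559.5278166534745, 'fy': 559.5278166534745, 'cx': 319.0531532556875, 'cy': 240.72050308448752, 'origin': array([ 496.13784955,   14.27729778, 1384.88619749]), 'attitude': array([-3.08326993, -0.02108352, -1.58138858])}
{'clock': 0.1, 'joints': array([-1.20559476e+00,  3.00417310e-01,  1.52156472e+00, -1.94455155e-05,
        1.32072905e+00, -6.66111304e-02]), 'qd': array([ 2.40518220e-04, -1.35836255e-03, -7.59628118e-04, -1.01955008e-03,
       -2.13862889e-05,  7.78373318e-04]), 'effort': array([ 8.94040641e-04, -5.32649016e+01, -3.53286195e+01,  7.09228450e-02,
        2.35017546e-02, -4.84147199e-05]), 'eef_pos': array([ 230.07757094, -499.27389326,  204.9227652 ]), 'eef_rot': array([-3.14047546e+00, -5.56508732e-05,  4.31817487e-01]), 'wrist_force': array([-0.72702475, -0.49931432, -0.02700917]), 'moment': array([0.00455619, 0.05897734, 0.03902261]), 'finger_force': 0.0, 'finger_gap': 93.74217858157985}
```

View pics/top0.png

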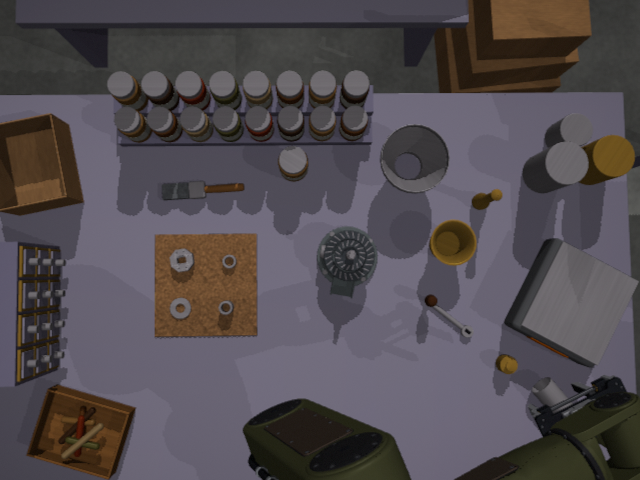

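View pics/scene0.png

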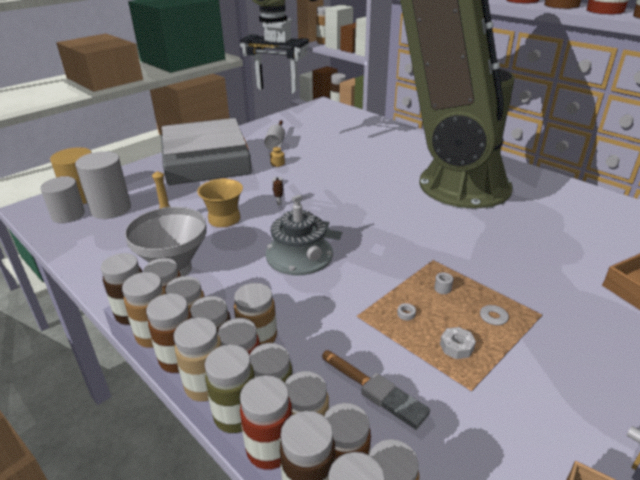

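The top view shows the cap at about (181,261), washer (180,308), short sleeve (229,262), long sleeve (226,308) and mill (348,255). The chute points down and slightly left. The scene view confirms the taller sleeve is the one nearer the robot.

```bash
cat > h.py <<'E'
from cell import manip,camera,get_calibration
import cv2,numpy as np
from scipy.spatial.transform import Rotation as R
def ray(c,u,v,z):
    d=R.from_euler('xyz',c['attitude']).apply([(u-c['cx'])/c['fx'],(v-c['cy'])/c['fy'],1])
    o=np.array(c['origin']); return (o+d*(z-o[2])/d[2])
def proj(c,P):
    q=R.from_euler('xyz',c['attitude']).inv().apply(np.array(P,float)-c['origin']); return q[:2]/q[2]*c['fx']+[c['cx'],c['cy']]
def snap(n):
    c=get_calibration(n); p,d=camera(n); return c,p,d
def cloud(c,d):
    v,u=np.mgrid[:480,:640]
    P=np.dstack([(u-c['cx'])/c['fx']*d,(v-c['cy'])/c['fy']*d,d]).reshape(-1,3)
    W=R.from_euler('xyz',c['attitude']).apply(P)+c['origin']; W[d.ravel()==0]=np.nan
    return W.reshape(480,640,3)
E
python3 - <<'E'
from h import *
c=get_calibration("top"); f=np.load("top0.npz"); W=cloud(c,f['d'])
for n,u,v,z in(("cap",181,261,24),("washer",180,308,9),("short",229,262,18),("sleeve",226,308,34),("mill",348,255,75),("chute",342,288,60),("jar",293,163,100),("brush",205,190,20)):
    print(n,ray(c,u,v,z).round(),W[v-6:v+7,u-6:u+7,2].round().max())
# mat blob
m=cv2.inRange(cv2.cvtColor(f['p'],cv2.COLOR_RGB2HSV),(5,90,60),(25,255,255)); m[:225]=0;m[345:]=0;m[:,:145]=0;m[:,270:]=0
k=cv2.findContours(m,0,1)[0]; k=max(k,key=cv2.contourArea); r=cv2.minAreaRect(k); print(r); print([ray(c,*q,4).round() for q in cv2.boxPoints(r)])
w=get_calibration("wrist"); s=manip.read_state(); Rt=R.from_euler('xyz',s['eef_rot']); print(w, Rt.inv().apply(w['origin']-s['eef_pos']), (Rt.inv()*R.from_euler('xyz',w['attitude'])).as_euler('xyz',1))
E
```

```text
cap [529. 319.  24.] nan
washer [415. 325.   9.] nan
short [526. 204.  18.] 23.0
sleeve [415. 209.  34.] 40.0
mill [538. -82.  75.] 153.0
chute [461. -68.  60.] nan
jar [752.  45. 100.] 104.0
brush [702. 262.  20.] nan
((205.5, 285.0), (102.0, 101.0), 90.0)
[array([597., 388.,   4.]), array([595., 140.,   4.]), array([345., 141.,   4.]), array([348., 386.,   4.])]
{'fx': 352.9224248262778, 'fy': 352.9224248262778, 'cx': 316.7766562942924, 'cy': 243.93947014772866, 'origin': array([ 301.11440519, -465.27556623,  383.84523411]), 'attitude': array([ 2.86838431e+00,  4.48174456e-05, -1.13910671e+00])} [  78.75513099   -1.34690243 -178.9166933 ] [-1.56568655e+01  6.14432476e-02  9.00073267e+01]
```

>>> jog_arm:
  plan: [0.308,0.418,0.045,0,0,-24.7,0.308,0.418,0.045,0,0,-24.7,0.308,0.418,0.045,0,0,-24.7,0.308,0.418,0.045,0,0,-24.7,0.308,0.418,0.045,0,0,-24.7,0.308,0.418,0.045,0,0,-24.7,0.308,0.418,0.045,0,0,-24.7,0.308,0.418,0.045,0,0,-24.7,0.308,0.418,0.045,0,0,-24.7,0.308,0.418,0.045,0,0,-24.7,0.308,0.418,0.045,0,0,-24.7,0.308,0.418,0.045,0,0,-24.7,0.308,0.418,0.045,0,0,-24.7,0.308,0.418,0.045,0,0,-24.7]

```text
clock: 1.5
eef_pos: [537.6, -82.3, 250.2]
eef_rot: [-3.142, 0.001, -0.0]
wrist_force: [-0.3, -0.5, 0.6]
finger_gap: 94.1
finger_force: 0.0
```

```bash
python3 - <<'E'
from h import *
c,p,d=snap("wrist"); np.savez("w1.npz",p=p,d=d,c=c)
s=manip.read_state(); print(s['clock'],s['eef_pos'],s['eef_rot'])
cv2.imwrite("pics/w1.png",p[:,:,::-1]); print(proj(c,[538,-82,143]),proj(c,[538,-82,90]))
E
```

```text
1.55 [537.64671673 -82.46850149 250.36718439] [ 3.14156890e+00  3.03069445e-04 -6.59215776e-04]
[317.69424091 241.30515116] [317.50272707 227.15842162]
```

View pics/w1.png

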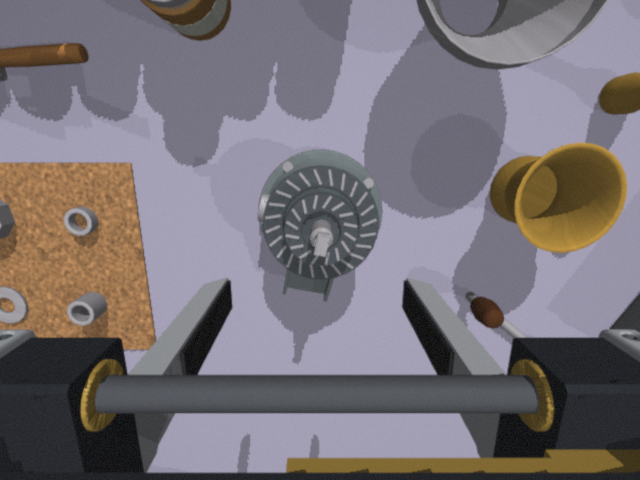

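The mill sits at about (320,215), with its spindle head near (321,240) and the chute at (308,285). The long sleeve is at (87,308). Next I'll go above the sleeve.

>>> jog_arm:
  plan: [-0.123,0.291,-0.12,0,0,0,-0.123,0.291,-0.12,0,0,0,-0.123,0.291,-0.12,0,0,0,-0.123,0.291,-0.12,0,0,0,-0.123,0.291,-0.12,0,0,0,-0.123,0.291,-0.12,0,0,0,-0.123,0.291,-0.12,0,0,0,-0.123,0.291,-0.12,0,0,0,-0.123,0.291,-0.12,0,0,0]

```text
clock: 2.45
eef_pos: [415.2, 209.0, 130.6]
eef_rot: [3.141, -0.0, 0.001]
wrist_force: [0.3, 0.4, 0.5]
finger_gap: 94.0
finger_force: 0.0
```

```bash
python3 - <<'E'
from h import *
c,p,d=snap("wrist"); np.savez("w2.npz",p=p,d=d,c=c)
s=manip.read_state(); print(s['clock'],s['eef_pos'],s['eef_rot'])
W=cloud(c,d)
# sleeve top rim from depth
for nm,(x,y),zlo,zhi in(("sleeve",(415,209),28,46),("short",(526,204),14,28)):
    m=(np.hypot(W[...,0]-x,W[...,1]-y)<30)&(W[...,2]>zlo)&(W[...,2]<zhi)
    print(nm,m.sum(),np.nanmedian(W[m],0) if m.any() else 0, W[m].min(0),W[m].max(0))
hsv=cv2.cvtColor(p,cv2.COLOR_RGB2HSV); g=(hsv[...,1]<60).astype(np.uint8)*255
u,v=proj(c,[415,209,34]).astype(int); print(u,v)
g[:max(0,v-90)]=0; g[v+90:]=0; g[:,:u-90]=0; g[:,u+90:]=0
ks,hh=cv2.findContours(g,cv2.RETR_CCOMP,1)
for k,h in zip(ks,hh[0]):
    if cv2.contourArea(k)>300:
        e=cv2.fitEllipse(k); print(cv2.contourArea(k),h[3],e,ray(c,*e[0],34),ray(c,*e[0],19))
cv2.imwrite("pics/w2.png",p[:,:,::-1])
E
```

```text
2.5 [415.70822343 208.58836693 130.90522468] [-3.14150177e+00 -6.92641695e-04 -1.67184055e-04]
sleeve 807 [417.42484191 210.72496413  33.22535405] [400.08278134 194.38048997  28.13672879] [433.34413477 227.85579352  35.4101024 ]
short 921 [528.41376956 204.53598594  17.28928159] [511.62917113 187.5216011   14.19525179] [544.25759589 220.90832625  19.90660188]
318 245
1423.0 -1 ((315.7934875488281, 240.31980895996094), (39.96648406982422, 45.491329193115234), 0.7105408906936646) [419.34683442 210.8862147   34.        ] [415.31587449 210.90734687  19.        ]
314.0 1 ((315.8854064941406, 239.0507049560547), (17.3264102935791, 23.416297912597656), 90.12124633789062) [420.40789126 210.8122657   34.        ] [416.43470498 210.82937141  19.        ]
6526.0 -1 ((-563.6004638671875, -1020.2913818359375), (676.1946411132812, 3262.17724609375), 145.21453857421875) [946.71354575 566.48270451  34.        ] [971.39726298 585.86576869  19.        ]
```

View pics/w2.png

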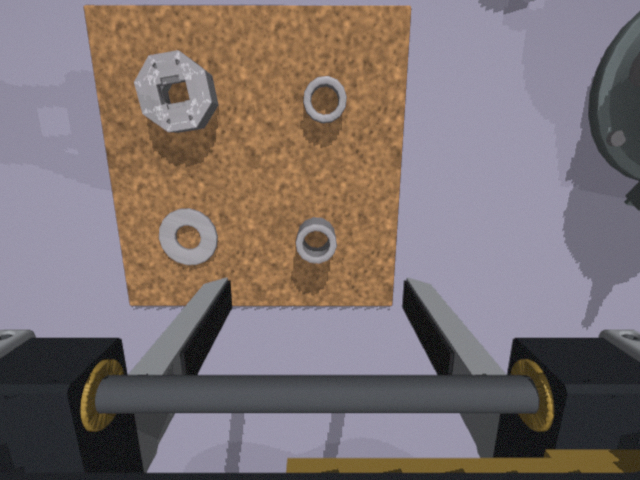

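The sleeve's top rim is at about (316,243), the short sleeve at (325,99), the washer at (188,237) and the cap at (175,93). The depth rim puts the sleeve at (417,211).

>>> jog_arm:
  plan: [0.002,0.002,-0.05,0,0,0,0.002,0.002,-0.1,0,0,0,0.002,0.002,-0.119,0,0,0,0.002,0.002,-0.119,0,0,0,0.002,0.002,-0.119,0,0,0]

```text
clock: 3.0
eef_pos: [418.3, 210.8, 12.6]
eef_rot: [-3.141, -0.001, -0.001]
wrist_force: [-0.1, 0.3, 0.8]
finger_gap: 94.1
finger_force: 0.0
```

>>> jog_arm:
  plan: [0,0,0,0,0,0,0,0,0,0,0,0,0,0,0,0,0,0,0,0,0,0,0,0,0,0,0,0,0,0,0,0,0,0,0,0,0,0,0,0,0,0,0,0,0,0,0,0]
  claw: 0.02
  force: 25

```text
clock: 3.8
eef_pos: [417.1, 211.5, 11.4]
eef_rot: [3.141, 0.0, 0.001]
wrist_force: [-0.1, -0.4, 0.3]
finger_gap: 33.8
finger_force: 25.0
```

```bash
python3 - <<'E'
from h import *
s=manip.read_state(); print(s)
# mill from w1
f=np.load("w1.npz",allow_pickle=True); c=f['c'].item(); W=cloud(c,f['d'])
r=np.hypot(W[...,0]-538,W[...,1]+82)
for lo,hi in((134,160),(100,133),(80,99),(65,80)):
    m=(r<75)&(W[...,2]>lo)&(W[...,2]<hi); print(lo,m.sum(),np.median(W[m],0),W[m].min(0),W[m].max(0))
E
```

```text
{'clock': 3.8, 'joints': array([ 3.90872590e-01,  3.92859291e-01,  1.91494635e+00, -7.29461029e-05,
        8.33950738e-01,  1.96093266e+00]), 'qd': array([ 0.00124262, -0.00133053,  0.00126587,  0.00137517, -0.00025601,
       -0.00048023]), 'effort': array([ 8.74441140e-02, -4.84030902e+01, -2.53957647e+01,  5.81456744e-02,
       -1.25982072e-01, -1.04865755e-02]), 'eef_pos': array([417.12710679, 211.45764008,  11.40880574]), 'eef_rot': array([3.14148043e+00, 1.30880438e-04, 7.85271278e-04]), 'wrist_force': array([-0.11691481, -0.41140682,  0.32059195]), 'moment': array([ 0.01148514,  0.05565107, -0.04450855]), 'finger_force': 25.04978037904948, 'finger_gap': 33.80176625281908}
134 319 [538.1866076  -84.69244196 149.1126033 ] [526.73580807 -91.3853347  134.1493045 ] [547.10168806 -78.84244139 151.96247577]
100 285 [543.95643171 -84.06543948 127.17963062] [529.32763506 -94.7176929  100.02434879] [547.20296785 -74.91772081 132.85971412]
80 3645 [541.90160248 -84.41259327  96.80388884] [ 501.52158669 -121.68663683   90.6005278 ] [573.3196567  -48.29248591  98.99667597]
65 5632 [547.46328415 -84.52424048  74.63610474] [ 477.71373882 -144.59781011   65.0261066 ] [596.95785588 -25.56601113  78.1024624 ]
```

>>> jog_arm:
  plan: [0,0,0.05,0,0,8,0,0,0.1,0,0,16,0,0,0.15,0,0,25,0.1205,-0.296,0.239,0,0,170,0.1205,-0.296,0.239,0,0,170,0.1205,-0.296,0.239,0,0,170,0.1205,-0.296,0.239,0,0,170,0.1205,-0.296,0.239,0,0,170,0.1205,-0.296,0.239,0,0,170,0.1205,-0.296,0.239,0,0,170,0.1205,-0.296,0.239,0,0,170,0.1205,-0.296,0.239,0,0,170,0.1205,-0.296,0.239,0,0,170,0.1205,-0.296,0.239,0,0,170,0.1205,-0.296,0.239,0,0,170,0.1205,-0.296,0.239,0,0,170,0.1205,-0.296,0.239,0,0,170,0.1205,-0.296,0.239,0,0,170,0.1205,-0.296,0.239,0,0,170,0.1205,-0.296,0.239,0,0,170]

```text
clock: 5.8
eef_pos: [537.5, -84.5, 250.1]
eef_rot: [-3.142, -0.001, 2.885]
wrist_force: [-0.3, -0.5, -2.0]
finger_gap: 33.8
finger_force: 25.0
```

>>> jog_arm:
  plan: [0,0,0,0,0,0,0,0,0,0,0,0,0,0,0,0,0,0]

```text
clock: 6.1
eef_pos: [537.6, -84.5, 250.3]
eef_rot: [-3.142, -0.0, 2.875]
wrist_force: [0.1, -0.1, -0.1]
finger_gap: 33.9
finger_force: 25.0
```

```bash
python3 - <<'E'
from h import *
c,p,d=snap("wrist"); np.savez("w3.npz",p=p,d=d,c=c)
s=manip.read_state(); print(s['clock'],s['eef_pos'],s['eef_rot'],s['wrist_force'])
W=cloud(c,d); x0,y0=537,-85; r=np.hypot(W[...,0]-x0,W[...,1]-y0)
for lo,hi in((147,156),(134,160),(80,101),(65,80)):
    m=(r<75)&(W[...,2]>lo)&(W[...,2]<hi); print(lo,m.sum(),np.median(W[m],0),W[m].min(0),W[m].max(0))
m=(r<45)&(W[...,2]>200)&(W[...,2]<262); print(m.sum(),W[m].min(0),W[m].max(0))
cv2.imwrite("pics/w3.png",cv2.resize(p[60:420,140:500,::-1],None,fx=1.6,fy=1.6))
E
```

```text
6.15 [537.6436189  -84.48387152 250.36447101] [-3.14157875e+00 -1.62248322e-04  2.87588443e+00] [ 0.46754031 -0.95187252 -0.62932977]
147 267 [535.48547362 -85.03856894 149.56762568] [525.74786281 -91.34079079 147.02141082] [546.30876171 -78.88307578 151.98904751]
134 316 [535.06293273 -84.77540589 149.16496007] [525.69986398 -91.70232028 134.09193298] [546.30876171 -78.74390006 151.98904751]
80 3721 [531.12684563 -82.73116626  96.86960099] [ 499.48076837 -121.7748818    90.67478007] [571.87501529 -48.77967933 100.55544047]
65 5155 [519.78594767 -75.46373271  74.62925861] [ 476.22035253 -144.65666875   65.0091786 ] [593.37140742 -25.54588789  78.06123634]
1607 [ 520.34857878 -108.61087649  242.26357911] [549.3494024  -53.38831979 261.99988006]
```

View pics/w3.png

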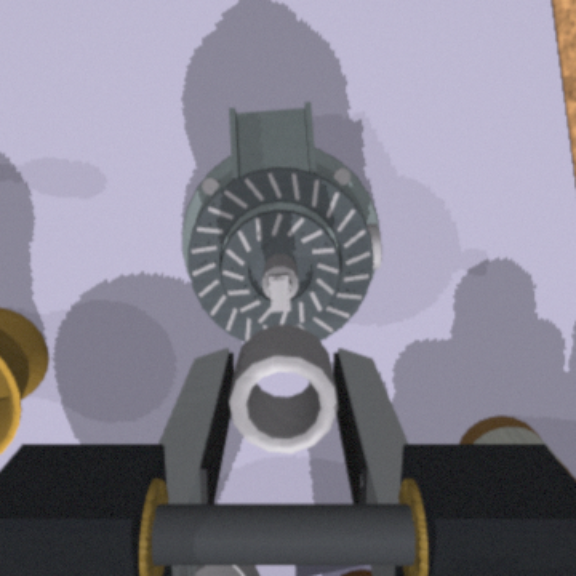

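The view shows the spindle head at crop (278,288), the chute pointing up at (272,140), and the held sleeve's rim at (284,403). Next I'll work out the sleeve's offset in the hand and the head's yaw.

```bash
python3 - <<'E'
from h import *
for n,z in(("w1",0),("w3",1)):
    f=np.load(n+".npz",allow_pickle=True); c=f['c'].item(); W=cloud(c,f['d']); p=f['p']
    m=(np.hypot(W[...,0]-537,W[...,1]+85)<14)&(W[...,2]>147)
    r=cv2.minAreaRect(W[m][:,:2].astype(np.float32)); print(n,r)
    r=np.hypot(W[...,0]-537,W[...,1]+85)
    for lo,hi,R0 in((90,99,45),(70,78,75)):
        q=(W[(r<R0)&(W[...,2]>lo)&(W[...,2]<hi)][:,:2]).astype(np.float32); print(cv2.minEnclosingCircle(q))
    # chute: points z 40..72 beyond r 66 toward -x
    m=(r>68)&(r<110)&(W[...,2]>30)&(W[...,2]<80)&(W[...,0]<480); q=W[m][:,:2]-[536.5,-85.1]; print('chute',len(q),np.degrees(np.arctan2(*q.mean(0)[::-1])), q.min(0),q.max(0), np.median(W[m][:,2]))
tw=[proj(c,[537.5,-85,250])]; print(tw)
m=(cv2.cvtColor(p,cv2.COLOR_RGB2GRAY)>165).astype(np.uint8); m[:265]=0;m[355:]=0;m[:,:270]=0;m[:,365:]=0
ks,_=cv2.findContours(m,cv2.RETR_EXTERNAL,1); k=max(ks,key=cv2.contourArea); e=cv2.fitEllipse(k); print(cv2.contourArea(k),e)
Rt=R.from_euler('z',2.876)
for ce in(e[0],(317.5,311.9)): print((ray(c,*ce,273)-[537.55,-84.5,0])@np.array([[np.cos(2.876),np.sin(2.876),0],[np.sin(2.876),-np.cos(2.876),0]]).T)
E
```

```text
w1 ((537.0357055664062, -84.84307098388672), (9.998235702514648, 19.062416076660156), 78.66294860839844)
((537.2005615234375, -84.92697143554688), 36.7645378112793)
((537.1112670898438, -84.91226959228516), 59.89455032348633)
chute 445 169.59495495186374 [-100.09312138  -13.3883885 ] [-57.5446052   45.30249988] 35.32450221265742
w3 ((536.9674072265625, -85.0877914428711), (27.501590728759766, 27.748254776000977), 73.9096908569336)
((535.95361328125, -85.15621948242188), 36.855987548828125)
((535.651611328125, -85.41065216064453), 59.87371826171875)
chute 1076 169.51143234316632 [-102.03586415  -14.28320743] [-56.5858608   44.53366407] 36.85567191705323
[array([313.95075741, 294.64376568])]
3550.0 ((315.0361328125, 319.7478942871094), (61.38726043701172, 77.70773315429688), 22.894906997680664)
[-3.21715476  0.22528104]
[0.99634878 1.43268926]
```

```bash
cat >> h.py <<'E'
def tool(W,s):
    return R.from_euler('xyz',s['eef_rot']).inv().apply(W.reshape(-1,3)-s['eef_pos']).reshape(W.shape)
E
python3 - <<'E'
from h import *
f=np.load("w3.npz",allow_pickle=True); c=f['c'].item(); W=cloud(c,f['d'])
T=tool(W,manip.read_state())
for lo in(-30,-26,-24,-22,-20,-18,-10):
    m=(abs(T[...,1])<16.0)&(abs(T[...,0])<25)&(T[...,2]>lo)&(T[...,2]<lo+2)
    q=T[m]; print(lo,m.sum(), q.min(0) if m.any() else'',q.max(0) if m.any() else'')
m=(abs(T[...,1])<16.7)&(abs(T[...,0])<25)&(T[...,2]>-27)&(T[...,2]<-20); q=T[m][:,:2]
# circle lsq
A=np.c_[2*q,np.ones(len(q))]; s=np.linalg.lstsq(A,(q**2).sum(1),rcond=None)[0]; print(s[:2],np.sqrt(s[2]+s[:2]@s[:2]),len(q),cv2.minEnclosingCircle(q.astype(np.float32)))
E
```

```text
-30 0  
-26 0  
-24 852 [-15.67136325 -15.39246416 -23.91646468] [ 16.52289426  15.83639224 -22.00031536]
-22 1047 [-16.26533529 -15.61036188 -21.99983186] [ 16.89587193  15.97210757 -20.00879758]
-20 204 [-11.80832466 -15.18508712 -19.99195708] [ 17.31469517  15.95019786 -18.00436992]
-18 172 [-11.25172462 -15.8351801  -17.97872844] [ 17.36948461  15.54533544 -16.00959819]
-10 144 [-10.96881216 -15.63616739  -9.99033847] [17.02894823 15.13339626 -8.02667272]
[0.8378439 0.5439386] 14.04486683681766 1979 ((0.86234050989151, -0.4341737926006317), 18.22393226623535)
```

>>> jog_arm:
  plan: [-0.0014,0,-0.04,0,0,0,-0.0014,0,-0.075,0,0,0,-0.0014,0,-0.087,0,0,0,-0.0014,0,-0.087,0,0,0,-0.0014,0,-0.089,0,0,0,-0.0014,0,-0.091,0,0,0,-0.0014,0,-0.092,0,0,0,-0.0014,0,-0.093,0,0,0,-0.0014,0,-0.094,0,0,0]

```text
clock: 7.05
eef_pos: [536.4, -84.5, 156.7]
eef_rot: [3.142, 0.001, 2.879]
wrist_force: [-0.3, 0.9, -1.5]
finger_gap: 34.2
finger_force: 25.0
```

```bash
python3 -c "
from h import *
s=manip.read_state();print(s['eef_pos'],s['eef_rot'],s['wrist_force'],s['moment'])
c,p,d=snap('wrist'); np.savez('w4.npz',p=p,d=d,c=c); cv2.imwrite('pics/w4.png',cv2.resize(p[180:400,200:440,::-1],None,fx=2.5,fy=2.5))"
```

```text
[536.39371803 -84.53684565 156.72204076] [3.14157787e+00 5.02550391e-04 2.87858061e+00] [-0.31499196  0.86569649 -1.48034044] [ 0.11303676 -0.135445   -0.02743658]
```

View pics/w4.png

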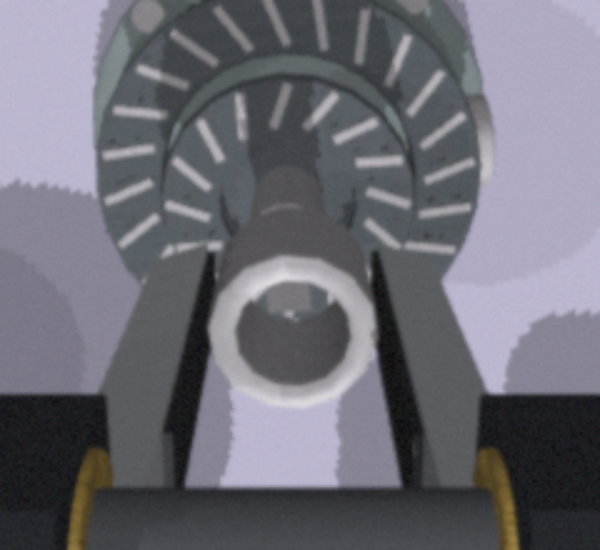

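The spindle's head can be seen going into the sleeve's bore at about (292,300), roughly centred. I'll keep lowering slowly.

>>> jog_arm:
  plan: [0,0,-0.001,0,0,0,0,0,-0.002,0,0,0,0,0,-0.003,0,0,0,0,0,-0.004,0,0,0,0,0,-0.005,0,0,0]

```text
clock: 7.6
eef_pos: [536.3, -84.6, 151.4]
eef_rot: [-3.142, 0.0, 2.879]
wrist_force: [0.9, -0.7, -0.8]
finger_gap: 34.1
finger_force: 25.0
```

>>> jog_arm:
  plan: [0,0,-0.002,0,0,0,0,0,-0.004,0,0,0,0,0,-0.006,0,0,0,0,0,-0.007,0,0,0]

```text
clock: 8.0
eef_pos: [536.3, -84.5, 144.2]
eef_rot: [-3.142, -0.0, 2.879]
wrist_force: [-0.5, -1.5, 0.0]
finger_gap: 34.0
finger_force: 25.0
```

>>> jog_arm:
  plan: [0,0,-0.002,0,0,0,0,0,-0.004,0,0,0,0,0,-0.006,0,0,0,0,0,-0.008,0,0,0,0,0,-0.01,0,0,0,0,0,-0.012,0,0,0,0,0,-0.014,0,0,0]

```text
clock: 8.7
eef_pos: [536.3, -84.7, 130.4]
eef_rot: [-3.141, 0.0, 2.879]
wrist_force: [-0.3, -2.3, 0.4]
finger_gap: 33.8
finger_force: 25.0
```

>>> jog_arm:
  plan: [0,0,-0.003,0,0,0,0,0,-0.006,0,0,0,0,0,-0.009,0,0,0,0,0,-0.012,0,0,0,0,0,-0.015,0,0,0,0,0,-0.018,0,0,0]

```text
clock: 9.3
eef_pos: [536.3, -84.7, 112.3]
eef_rot: [-3.141, 0.0, 2.879]
wrist_force: [-0.2, -5.4, 2.6]
finger_gap: 34.1
finger_force: 25.0
```

>>> jog_arm:
  plan: [0,-0.0005,0,0,0,0,0,-0.0005,-0.002,0,0,0,0,-0.0005,-0.004,0,0,0,0,-0.0005,-0.006,0,0,0,0,-0.0005,-0.007,0,0,0,0,-0.0005,-0.008,0,0,0]

```text
clock: 9.9
eef_pos: [536.2, -84.9, 104.3]
eef_rot: [3.141, -0.0, 2.879]
wrist_force: [0.5, -1.4, -1.0]
finger_gap: 33.8
finger_force: 25.0
```

>>> jog_arm:
  plan: [0,0,-0.001,0,0,0,0,0,-0.002,0,0,0]

```text
clock: 10.1
eef_pos: [536.2, -84.9, 102.3]
eef_rot: [3.141, -0.0, 2.879]
wrist_force: [-0.4, 0.4, -1.0]
finger_gap: 33.9
finger_force: 25.0
```

>>> jog_arm:
  plan: [0,0,-0.001,0,0,0,0,0,-0.002,0,0,0,0,0,-0.002,0,0,0]

```text
clock: 10.4
eef_pos: [536.3, -84.9, 100.8]
eef_rot: [3.141, 0.0, 2.879]
wrist_force: [-3.7, 1.3, 6.4]
finger_gap: 33.8
finger_force: 25.0
```

>>> jog_arm:
  plan: [0,0,-0.001,0,0,0,0,0,-0.002,0,0,0,0,0,-0.002,0,0,0]

```text
clock: 10.7
eef_pos: [536.3, -84.9, 99.0]
eef_rot: [3.141, 0.0, 2.879]
wrist_force: [-4.8, 0.8, 7.6]
finger_gap: 34.0
finger_force: 25.0
```

>>> jog_arm:
  plan: [0,0,0.002,0,0,0,0,0,0.002,0,0,0]

```text
clock: 10.9
eef_pos: [536.5, -85.0, 100.8]
eef_rot: [3.141, 0.001, 2.879]
wrist_force: [-0.6, -0.1, 6.5]
finger_gap: 34.0
finger_force: 25.0
```

>>> jog_arm:
  plan: [0,0,0,0,0,0,0,0,0,0,0,0,0,0,0,0,0,0,0,0,0,0,0,0]
  claw: 0.06

```text
clock: 11.3
eef_pos: [536.2, -85.0, 100.3]
eef_rot: [-3.142, -0.0, 2.879]
wrist_force: [0.7, 1.1, 0.8]
finger_gap: 59.6
finger_force: 0.0
```

>>> jog_arm:
  plan: [0,0,0.03,0,0,0,0,0,0.08,0,0,0,0,0,0.13,0,0,0,0,0,0.15,0,0,0,0,0,0.15,0,0,0]

```text
clock: 11.8
eef_pos: [537.2, -85.2, 253.7]
eef_rot: [3.141, 0.006, 2.879]
wrist_force: [0.3, -0.5, -1.2]
finger_gap: 60.2
finger_force: 0.0
```

```bash
python3 - <<'E'
from h import *
c,p,d=snap("wrist"); np.savez("w5.npz",p=p,d=d,c=c)
s=manip.read_state(); print(s['clock'],s['eef_pos'],s['eef_rot'])
W=cloud(c,d); r=np.hypot(W[...,0]-536.3,W[...,1]+85)
for lo,hi,R0 in((146,156,15),(112,132,22),(90,101,45),(65,80,75)):
    m=(r<R0)&(W[...,2]>lo)&(W[...,2]<hi);q=W[m]; print(lo,m.sum(),np.median(q[:,2]),cv2.minEnclosingCircle(q[:,:2].astype(np.float32)),cv2.minAreaRect(q[:,:2].astype(np.float32)))
# washer & cap in w2 (bias tool x +0.6 -> subtract)
f=np.load("w2.npz",allow_pickle=True); c=f['c'].item(); W=cloud(c,f['d']); p=f['p']
for nm,(x,y),lo,hi,R0 in(("washer",(415,323),7.0,14,40),("cap",(529,319),20,30,40)):
    m=(np.hypot(W[...,0]-x,W[...,1]-y)<R0)&(W[...,2]>lo)&(W[...,2]<hi); q=W[m]
    print(nm,m.sum(),np.median(q,0),q.min(0),q.max(0),cv2.minEnclosingCircle(q[:,:2].astype(np.float32)))
g=(cv2.cvtColor(p,cv2.COLOR_RGB2HSV)[...,1]<60).astype(np.uint8)
for nm,(u,v),z in(("washer",(188,237),9),("cap",(175,93),24)):
    gg=np.zeros_like(g); gg[v-45:v+45,u-45:u+45]=g[v-45:v+45,u-45:u+45]
    k=max(cv2.findContours(gg,0,1)[0],key=cv2.contourArea); e=cv2.fitEllipse(k); print(nm,e,ray(c,*e[0],z))
E
```

```text
11.85 [536.53161475 -85.06130318 251.16924418] [3.14152380e+00 2.00650281e-03 2.87861947e+00]
146 265 149.51696477767172 ((535.9662475585938, -85.23419189453125), 10.386012077331543) ((536.0667724609375, -85.2041015625), (9.894906997680664, 19.319034576416016), 78.95907592773438)
112 789 122.82436161794573 ((536.1409301757812, -84.1975326538086), 17.015146255493164) ((535.2515258789062, -83.96080017089844), (33.8899040222168, 31.320695877075195), 70.74102783203125)
90 3090 97.03137621700412 ((535.5195922851562, -85.37164306640625), 36.887489318847656) ((535.305419921875, -85.08928680419922), (72.3363265991211, 72.35076904296875), 26.154359817504883)
65 5569 74.62214185130955 ((536.0806884765625, -85.27555847167969), 59.973941802978516) ((535.8762817382812, -84.88771057128906), (118.25570678710938, 118.70474243164062), 72.31703186035156)
washer 2013 [416.4976103  323.90532394   8.36507439] [390.93185549 298.8565687    7.00587984] [441.27112285 349.70798251  10.37867279] ((415.7167053222656, 324.254638671875), 25.818464279174805)
cap 4084 [533.21858822 318.51618892  23.36989799] [503.80353909 289.89017564  20.00156617] [560.26207657 347.04060177  26.1036957 ] ((532.4393920898438, 318.469482421875), 29.43903923034668)
washer ((187.69273376464844, 236.34117126464844), (54.29209518432617, 59.54339599609375), 124.56658172607422) [416.17082895 323.44841188   9.        ]
cap ((175.40182495117188, 91.87540435791016), (74.10395050048828, 86.65428161621094), 134.59805297851562) [531.75544478 316.12260893  24.        ]
```

>>> jog_arm:
  plan: [-0.1207,0.4097,-0.13,0,0,0,-0.1207,0.4097,-0.13,0,0,0,-0.1207,0.4097,-0.13,0,0,0,-0.1207,0.4097,-0.13,0,0,0,-0.1207,0.4097,-0.13,0,0,0,-0.1207,0.4097,-0.13,0,0,0,-0.1207,0.4097,-0.13,0,0,0,-0.1207,0.4097,-0.13,0,0,0,-0.1207,0.4097,-0.13,0,0,0,-0.1207,0.4097,-0.13,0,0,0,-0.1207,0.4097,-0.15,0,0,0,-0.1207,0.4097,-0.15,0,0,0,-0.1207,0.4097,-0.15,0,0,0]
  claw: 0.08

```text
clock: 13.15
eef_pos: [415.4, 323.8, 100.0]
eef_rot: [-3.14, -0.001, 2.878]
wrist_force: [-0.7, -0.2, -0.2]
finger_gap: 79.7
finger_force: 0.0
```

```bash
python3 - <<'E'
from h import *
c,p,d=snap("wrist"); np.savez("w6.npz",p=p,d=d,c=c)
s=manip.read_state(); print(s['clock'],s['eef_pos'],s['eef_rot'])
W=cloud(c,d)
m=(np.hypot(W[...,0]-415,W[...,1]-324)<36)&(W[...,2]>6.8)&(W[...,2]<14); q=W[m]
print(m.sum(),np.median(q,0),q.min(0),q.max(0),cv2.minEnclosingCircle(q[:,:2].astype(np.float32)))
E
```

```text
13.2 [415.7948195  324.08103653 100.62961236] [-3.14127876e+00 -2.45033645e-04  2.87777588e+00]
2496 [413.31463401 324.45570014   8.48524827] [388.93894483 298.61692385   6.8046201 ] [439.92992263 349.94789474  10.55553636] ((414.4564208984375, 324.1995849609375), 25.79617691040039)
```

>>> jog_arm:
  plan: [-0.0003,0,-0.05,0,0,0,-0.0003,0,-0.088,0,0,0,-0.0003,0,-0.0945,0,0,0,-0.0003,0,-0.0945,0,0,0,-0.0003,0,-0.0945,0,0,0]

```text
clock: 13.7
eef_pos: [416.0, 324.7, 7.2]
eef_rot: [3.141, 0.001, 2.878]
wrist_force: [-0.1, -0.4, 0.8]
finger_gap: 80.2
finger_force: 0.0
```

>>> jog_arm:
  plan: [0,0,0,0,0,0,0,0,0,0,0,0,0,0,0,0,0,0,0,0,0,0,0,0,0,0,0,0,0,0]
  claw: 0.04
  force: 20

```text
clock: 14.2
eef_pos: [415.3, 324.7, 6.2]
eef_rot: [3.142, 0.0, 2.879]
wrist_force: [-0.4, -0.2, 2.7]
finger_gap: 50.2
finger_force: 20.0
```

>>> jog_arm:
  plan: [0,0,0.02,0,0,0,0,0,0.05,0,0,0,0,0,0.1,0,0,0,0,0,0.1,0,0,0,0,0,0.1,0,0,0]

```text
clock: 14.7
eef_pos: [415.5, 324.8, 106.5]
eef_rot: [3.14, 0.001, 2.879]
wrist_force: [-1.0, -0.8, -1.6]
finger_gap: 50.4
finger_force: 20.0
```

```bash
python3 - <<'E'
from h import *
c,p,d=snap("wrist"); np.savez("w7.npz",p=p,d=d,c=c)
s=manip.read_state(); print(s['clock'],s['eef_pos'],s['eef_rot'],s['finger_gap'])
T=tool(cloud(c,d),s)
m=(abs(T[...,1])<24.5)&(abs(T[...,0])<32)&(T[...,2]>-14)&(T[...,2]<8); q=T[m]
print(m.sum(),np.median(q,0),q.min(0),q.max(0),cv2.minEnclosingCircle(q[:,:2].astype(np.float32)))
A=np.c_[q[:,:2],np.ones(len(q))]; print(np.linalg.lstsq(A,q[:,2],rcond=None)[0])
cv2.imwrite("pics/w7.png",cv2.resize(p[180:400,200:440,::-1],None,fx=2.5,fy=2.5))
E
```

```text
14.75 [414.95669997 324.48482963 105.30793958] [-3.14106524e+00 -4.14747685e-04  2.87869676e+00] 50.128022649647065
5396 [ 2.43304616  0.3128924  -3.52464662] [-24.78991499 -24.48737376 -13.98759914] [26.249147   24.49815017  1.20708478] ((0.6766552925109863, 0.6425849795341492), 26.26464080810547)
[ 0.00472082  0.00954609 -3.56472976]
```

View pics/w7.png

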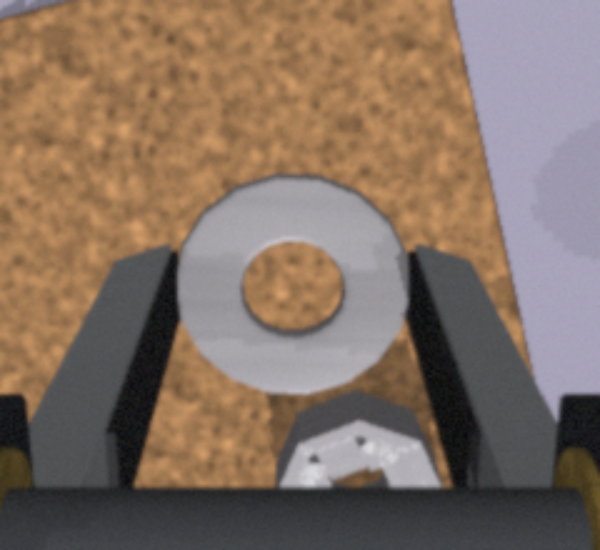

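The washer is held level between the fingertips, with its bore at crop (293,287). Taking it to the mill.

>>> jog_arm:
  plan: [0.1211,-0.4097,0.1445,0,0,0,0.1211,-0.4097,0.1445,0,0,0,0.1211,-0.4097,0.1445,0,0,0,0.1211,-0.4097,0.1445,0,0,0,0.1211,-0.4097,0.1445,0,0,0,0.1211,-0.4097,0.1445,0,0,0,0.1211,-0.4097,0.1445,0,0,0,0.1211,-0.4097,0.1445,0,0,0,0.1211,-0.4097,0.1445,0,0,0,0.1211,-0.4097,0.1445,0,0,0,0.1211,-0.4097,0.1,0,0,0,0.1211,-0.4097,0.0745,0,0,0,0.1211,-0.4097,0.0745,0,0,0,0.1211,-0.4097,0.0745,0,0,0]

```text
clock: 16.15
eef_pos: [536.3, -84.6, 180.3]
eef_rot: [-3.142, -0.001, 2.879]
wrist_force: [-0.2, -0.4, -0.5]
finger_gap: 49.6
finger_force: 20.0
```

```bash
python3 - <<'E'
from h import *
c,p,d=snap("wrist"); np.savez("w8.npz",p=p,d=d,c=c)
s=manip.read_state(); print(s['clock'],s['eef_pos'],s['eef_rot'],s['finger_gap'])
W=cloud(c,d); r=np.hypot(W[...,0]-536.5,W[...,1]+85.1)
m=(r<14)&(W[...,2]>142)&(W[...,2]<157); print(m.sum()); 
if m.sum()>20: print(cv2.minAreaRect(W[m][:,:2].astype(np.float32)),np.median(W[m],0))
T=tool(W,s)
m=(abs(T[...,1])<24.5)&(abs(T[...,0])<32)&(T[...,2]>-8)&(T[...,2]<-1); q=T[m]; print(q.min(0),q.max(0))
cv2.imwrite("pics/w8.png",cv2.resize(p[180:400,200:440,::-1],None,fx=2.5,fy=2.5))
E
```

```text
16.2 [536.76579466 -84.7486726  181.28422028] [3.14155678e+00 6.58640448e-04 2.87909250e+00] 50.09294501749134
190
((541.0990600585938, -86.1526107788086), (9.846827507019043, 9.592455863952637), 81.13213348388672) [540.89493391 -85.98001754 149.69285236]
[-23.52526029 -24.44074456  -7.82126695] [27.1121116  24.49841004 -1.00005248]
```

View pics/w8.png

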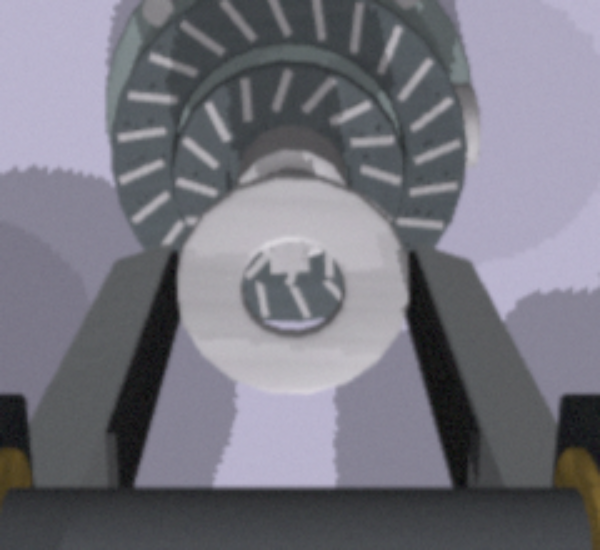

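The head shows through the washer's bore at (290,262), the bore centre being (293,287). That fits the tilted view. Lowering with a watch on the force.

>>> jog_arm:
  plan: [0,0,-0.02,0,0,0,0,0,-0.024,0,0,0,0,0,-0.026,0,0,0,0,0,-0.027,0,0,0,0,0,-0.028,0,0,0,0,0,-0.029,0,0,0,0,0,-0.03,0,0,0]

```text
clock: 16.9
eef_pos: [536.5, -85.0, 150.7]
eef_rot: [3.142, 0.0, 2.879]
wrist_force: [0.7, 0.3, -1.1]
finger_gap: 49.7
finger_force: 20.0
```

>>> jog_arm:
  plan: [0,0,-0.001,0,0,0,0,0,-0.002,0,0,0,0,0,-0.003,0,0,0]

```text
clock: 17.2
eef_pos: [536.5, -85.1, 147.5]
eef_rot: [-3.142, 0.0, 2.879]
wrist_force: [1.1, -0.7, 0.4]
finger_gap: 50.2
finger_force: 20.0
```

>>> jog_arm:
  plan: [0,0,-0.001,0,0,0,0,0,-0.002,0,0,0,0,0,-0.004,0,0,0,0,0,-0.006,0,0,0]

```text
clock: 17.6
eef_pos: [536.4, -85.1, 141.3]
eef_rot: [-3.142, 0.0, 2.879]
wrist_force: [1.7, -1.0, -0.1]
finger_gap: 50.1
finger_force: 20.0
```

>>> jog_arm:
  plan: [0,0,-0.003,0,0,0,0,0,-0.006,0,0,0,0,0,-0.008,0,0,0,0,0,-0.01,0,0,0]

```text
clock: 18.0
eef_pos: [536.3, -85.0, 131.1]
eef_rot: [3.142, -0.0, 2.879]
wrist_force: [0.3, -1.4, -1.0]
finger_gap: 49.7
finger_force: 20.0
```

>>> jog_arm:
  plan: [0,0,-0.001,0,0,0,0,0,-0.002,0,0,0,0,0,-0.003,0,0,0,0,0,-0.003,0,0,0]

```text
clock: 18.4
eef_pos: [536.4, -85.0, 128.4]
eef_rot: [-3.142, 0.0, 2.879]
wrist_force: [-1.0, -1.1, -0.5]
finger_gap: 50.0
finger_force: 20.0
```

>>> jog_arm:
  plan: [0,0,-0.001,0,0,0,0,0,-0.002,0,0,0,0,0,-0.002,0,0,0]

```text
clock: 18.7
eef_pos: [536.4, -85.1, 126.4]
eef_rot: [-3.142, -0.0, 2.879]
wrist_force: [1.0, -0.1, -0.4]
finger_gap: 49.8
finger_force: 20.0
```

>>> jog_arm:
  plan: [0,0,-0.001,0,0,0,0,0,-0.0015,0,0,0,0,0,-0.0015,0,0,0]

```text
clock: 19.0
eef_pos: [536.5, -85.1, 125.4]
eef_rot: [-3.142, 0.001, 2.879]
wrist_force: [-1.4, -0.1, 5.3]
finger_gap: 50.5
finger_force: 20.0
```

>>> jog_arm:
  plan: [0,0,-0.001,0,0,0,0,0,-0.001,0,0,0]

```text
clock: 19.2
eef_pos: [536.5, -85.1, 124.5]
eef_rot: [-3.142, 0.001, 2.879]
wrist_force: [-2.1, 0.4, 6.4]
finger_gap: 50.3
finger_force: 20.0
```

>>> jog_arm:
  plan: [0,0,0.001,0,0,0,0,0,0.001,0,0,0,0,0,0.001,0,0,0,0,0,0.001,0,0,0]
  claw: 0.07

```text
clock: 19.6
eef_pos: [536.3, -85.0, 124.8]
eef_rot: [3.142, -0.0, 2.879]
wrist_force: [-0.5, -0.7, -0.2]
finger_gap: 69.6
finger_force: 0.0
```

>>> jog_arm:
  plan: [0,0,0.03,0,0,0,0,0,0.08,0,0,0,-0.0048,0.4037,0.08,0,0,0,-0.0048,0.4037,0.08,0,0,0,-0.0048,0.4037,0.08,0,0,0,-0.0048,0.4037,0.08,0,0,0,-0.0048,0.4037,0.08,0,0,0,-0.0048,0.4037,0.08,0,0,0,-0.0048,0.4037,0.08,0,0,0,-0.0048,0.4037,0.08,0,0,0,-0.0048,0.4037,0.08,0,0,0,-0.0048,0.4037,0.035,0,0,0,-0.0048,0.4037,0.0055,0,0,0,-0.0048,0.4037,0.0055,0,0,0,-0.0048,0.4037,0.0055,0,0,0]
  claw: 0.085

```text
clock: 21.1
eef_pos: [532.0, 318.4, 131.4]
eef_rot: [3.141, 0.0, 2.878]
wrist_force: [0.8, -0.6, 0.3]
finger_gap: 84.8
finger_force: 0.0
```

```bash
python3 - <<'E'
from h import *
c,p,d=snap("wrist"); np.savez("w9.npz",p=p,d=d,c=c)
s=manip.read_state(); print(s['clock'],s['eef_pos'],s['eef_rot'],s['finger_gap'])
W=cloud(c,d)
for D,cc in((W,(531.6,318.5)),):
    m=(np.hypot(D[...,0]-cc[0],D[...,1]-cc[1])<36)&(D[...,2]>21.5)&(D[...,2]<30); q=D[m][:,:2].astype(np.float32)
    print(m.sum(),cv2.minAreaRect(q),cv2.minEnclosingCircle(q))
    h=cv2.convexHull(q)[:,0]; 
    for a in range(0,45,3):
        w=[np.ptp(q@[np.cos(t),np.sin(t)]) for t in np.radians(a+np.arange(4)*45)]; print(a,np.round(np.mean(w),2),end=' | ')
cv2.imwrite("pics/w9.png",cv2.resize(p[120:340,200:440,::-1],None,fx=2.5,fy=2.5)); print(proj(c,[531.6,318.5,24]))
E
```

```text
21.15 [532.37991178 318.6943306  132.38240146] [3.14010302e+00 1.64912063e-03 2.87821461e+00] 85.22199208948183
2686 ((531.4404907226562, 318.26385498046875), (54.026634216308594, 54.314212799072266), 53.96598815917969) ((531.3721313476562, 318.0899353027344), 29.16139793395996)
0 56.37 | 3 55.77 | 6 55.0 | 9 54.24 | 12 54.94 | 15 55.76 | 18 56.49 | 21 57.06 | 24 57.48 | 27 57.75 | 30 57.86 | 33 57.84 | 36 57.66 | 39 57.35 | 42 56.9 | [315.63810985 242.27634626]
```

View pics/w9.png

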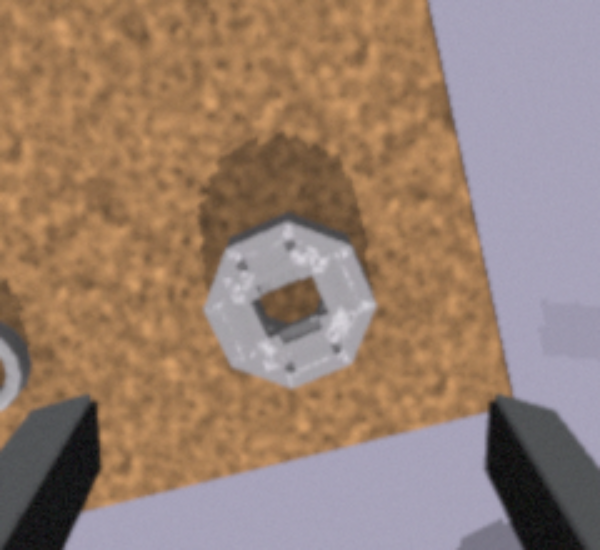

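The cap is at about (290,303) in the crop. Its slot runs long-ways right and up, about 99° in the world. I'll check that against the depth recess before grasping.

```bash
python3 - <<'E'
from h import *
f=np.load("w9.npz",allow_pickle=True); c=f['c'].item(); W=cloud(c,f['d']).reshape(-1,3); p=f['p']
q=W-[531.3,318.2,0]
for a in(9,54,99,144):
    t=np.radians(a); x=q[:,0]*np.cos(t)+q[:,1]*np.sin(t); y=-q[:,0]*np.sin(t)+q[:,1]*np.cos(t)
    print(a,[np.nanmedian(q[(np.sign(x)==sg)&(abs(x)>14)&(abs(x)<25)&(abs(y)<5),2]).round(2) for sg in(1,-1)])
m=(np.hypot(q[:,0],q[:,1])<13)&(q[:,2]<19); r=cv2.minAreaRect(q[m][:,:2].astype(np.float32)); print(m.sum(),r)
E
```

```text
9 [np.float64(23.55), np.float64(255.58)]
54 [np.float64(23.61), np.float64(23.59)]
99 [np.float64(23.5), np.float64(23.53)]
144 [np.float64(255.79), np.float64(23.43)]
399 ((2.339451313018799, -0.4815826416015625), (17.92868423461914, 21.7563419342041), 19.73092269897461)
```

```bash
python3 - <<'E'
from h import *
for n,cc in(("w9",(531.3,318.2)),("w2",(532.3,318.4))):
    f=np.load(n+".npz",allow_pickle=True); c=f['c'].item(); W=cloud(c,f['d']).reshape(-1,3)
    q=W-[*cc,0]; q=q[q[:,2]<40]
    for a in(9,99):
        t=np.radians(a); x=q[:,0]*np.cos(t)+q[:,1]*np.sin(t); y=-q[:,0]*np.sin(t)+q[:,1]*np.cos(t)
        print(n,a,[(b,round(float(np.median(q[(abs(x-b)<1)&(abs(y)<3),2])),1)) for b in range(-26,27,2) if ((abs(x-b)<1)&(abs(y)<3)).any()])
E
```

```text
w9 9 [(-26, 20.7), (-24, 23.6), (-22, 23.3), (-20, 23.7), (-18, 23.6), (-16, 23.4), (-14, 23.5), (-12, 23.6), (-10, 20.9), (-8, 20.2), (-6, 18.7), (-4, 4.4), (-2, 3.7), (0, 3.4), (2, 3.4), (4, 3.7), (6, 3.8), (8, 17.2), (10, 20.0), (12, 23.0), (14, 23.5), (16, 23.3), (18, 23.7), (20, 23.6), (22, 23.4), (24, 23.5), (26, 23.9)]
w9 99 [(-26, 23.7), (-24, 23.8), (-22, 23.4), (-20, 23.6), (-18, 23.6), (-16, 23.5), (-14, 23.4), (-12, 22.3), (-10, 4.3), (-8, 3.6), (-6, 3.6), (-4, 3.7), (-2, 3.5), (0, 4.1), (2, 3.3), (4, 4.0), (6, 3.8), (8, 3.8), (10, 4.4), (12, 23.6), (14, 23.3), (16, 23.4), (18, 23.7), (20, 23.5), (22, 23.5), (24, 23.9), (26, 23.2)]
w2 9 [(-26, 23.7), (-24, 23.3), (-22, 22.9), (-20, 23.0), (-18, 23.7), (-16, 23.6), (-14, 23.7), (-12, 23.3), (-10, 20.8), (-8, 20.2), (-4, 3.4), (-2, 3.8), (0, 3.5), (2, 3.3), (4, 3.2), (6, 3.8), (8, 17.9), (10, 20.5), (12, 23.3), (14, 23.5), (16, 23.3), (18, 23.7), (20, 23.3), (22, 23.6), (24, 23.5), (26, 23.5)]
w2 99 [(-26, 17.7), (-24, 23.5), (-22, 23.3), (-20, 23.2), (-18, 23.6), (-16, 23.5), (-14, 23.5), (-12, 23.6), (-10, 22.7), (-4, 3.7), (-2, 3.4), (0, 3.5), (2, 3.5), (4, 3.6), (6, 3.3), (8, 3.3), (10, 4.3), (12, 16.6), (14, 23.4), (16, 23.4), (18, 23.3), (20, 23.6), (22, 23.7), (24, 23.7), (26, 23.3)]
```

```bash
python3 - <<'E'
from h import *
f=np.load("w9.npz",allow_pickle=True); p=f['p'];cv2.imwrite("pics/w9b.png",cv2.resize(p[205:275,280:355,::-1],None,fx=8,fy=8,interpolation=cv2.INTER_CUBIC))
E
```

```text
(no output)
```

View pics/w9b.png

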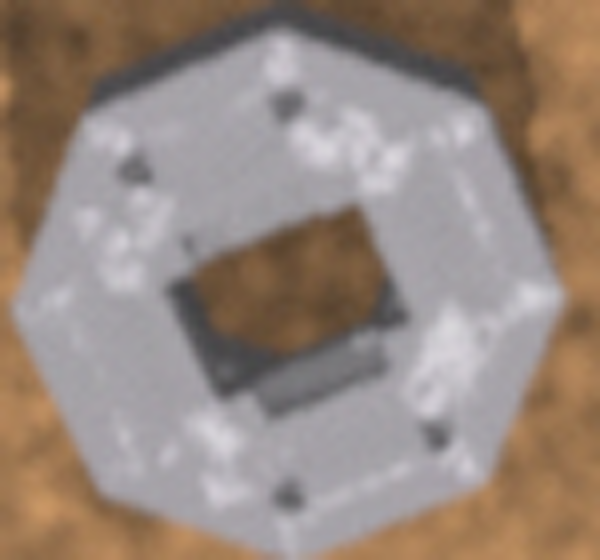

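The slot's long axis is confirmed at about 99°, with the recess ledge on the ±9° sides. Rotating the tool by -66° to grip across the flats.

>>> jog_arm:
  plan: [0,0,-0.03,0,0,-66,0,0,-0.06,0,0,-66,0,0,-0.06,0,0,-66,0,0,-0.06,0,0,-66,0,0,-0.06,0,0,-66,0,0,-0.06,0,0,-66,0,0,-0.06,0,0,-66,0,0,-0.06,0,0,-66,0,0,-0.06,0,0,-66,0,0,-0.1,0,0,-66,0,0,-0.12,0,0,-66,0,0,-0.1235,0,0,-66,0,0,-0.1235,0,0,-66,0,0,-0.1235,0,0,-66]

```text
clock: 22.55
eef_pos: [532.5, 319.2, 8.9]
eef_rot: [3.139, -0.001, 1.728]
wrist_force: [0.3, -0.4, 0.2]
finger_gap: 85.1
finger_force: 0.0
```

>>> jog_arm:
  plan: [0,0,0,0,0,0,0,0,0,0,0,0,0,0,0,0,0,0,0,0,0,0,0,0,0,0,0,0,0,0]
  claw: 0.045
  force: 55

```text
clock: 23.05
eef_pos: [531.7, 318.7, 7.2]
eef_rot: [3.141, -0.0, 1.727]
wrist_force: [-0.3, -0.2, 1.9]
finger_gap: 53.1
finger_force: 55.0
```

>>> jog_arm:
  plan: [0,0,0.03,0,0,0,0,0,0.08,0,0,8,0,0,0.13,0,0,16,0.0048,-0.4037,0.2,0,0,70,0.0048,-0.4037,0.2,0,0,70,0.0048,-0.4037,0.2,0,0,70,0.0048,-0.4037,0.2,0,0,70,0.0048,-0.4037,0.2,0,0,70,0.0048,-0.4037,0.2,0,0,70,0.0048,-0.4037,0.2,0,0,70,0.0048,-0.4037,0.2,0,0,70,0.0048,-0.4037,0.2,0,0,70,0.0048,-0.4037,0.2,0,0,70,0.0048,-0.4037,0.2,0,0,70,0.0048,-0.4037,0.1645,0,0,70,0.0048,-0.4037,0.1645,0,0,70,0.0048,-0.4037,0.1645,0,0,70,0.0048,-0.4037,0.1645,0,0,70]

```text
clock: 24.85
eef_pos: [536.9, -84.5, 172.8]
eef_rot: [-3.142, 0.001, 2.949]
wrist_force: [0.6, 0.3, -1.5]
finger_gap: 53.4
finger_force: 55.0
```

```bash
python3 - <<'E'
from h import *
c,p,d=snap("wrist"); np.savez("w10.npz",p=p,d=d,c=c)
s=manip.read_state(); print(s['clock'],s['eef_pos'],s['eef_rot'],s['finger_gap'])
W=cloud(c,d); T=tool(W,s)
m=(abs(T[...,1])<26)&(abs(T[...,0])<35)&(T[...,2]>-21)&(T[...,2]<-15); q=T[m][:,:2]; print(m.sum(),q.min(0),q.max(0),np.median(T[m][:,2]),cv2.minEnclosingCircle(q.astype(np.float32)))
for a in(-3,-2,-1,0,1,2,3): print(a,np.mean([np.ptp(q@[np.cos(t),np.sin(t)]) for t in np.radians(a+np.array([0,45,135]))]).round(2),end='|')
cv2.imwrite("pics/w10.png",cv2.resize(p[160:380,200:440,::-1],None,fx=2.5,fy=2.5))
E
```

```text
24.9 [536.92690706 -84.66095533 172.79257369] [-3.14156655e+00  1.71267503e-03  2.94911628e+00] 53.64551965384748
6969 [-27.99074783 -25.89961486] [26.85802531 25.99693183] -16.468000952219985 ((-0.7793174386024475, 0.7113016247749329), 29.334163665771484)
-3 55.22|-2 54.99|-1 54.81|0 54.75|1 54.94|2 55.15|3 55.37|
```

View pics/w10.png

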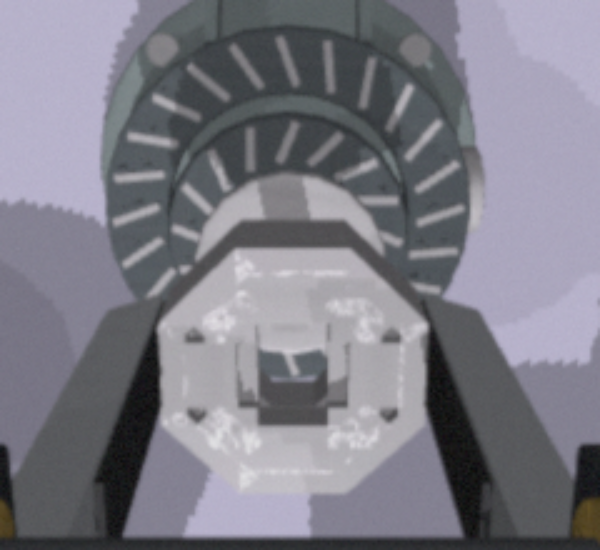

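The held cap's slot shows at crop (293,372), aligned with the mill, and the spindle is visible below at (285,190). Lowering with a small correction in x.

>>> jog_arm:
  plan: [-0.0011,0.0002,-0.01,0,0,0,-0.0011,0.0002,-0.012,0,0,0,-0.0011,0.0002,-0.014,0,0,0,-0.0011,0.0002,-0.016,0,0,0,-0.0011,0.0002,-0.018,0,0,0,-0.0011,0.0002,-0.019,0,0,0]

```text
clock: 25.5
eef_pos: [535.2, -84.8, 152.3]
eef_rot: [-3.142, -0.0, 2.948]
wrist_force: [0.4, -0.1, -2.1]
finger_gap: 53.6
finger_force: 55.0
```

>>> jog_arm:
  plan: [0,0,-0.001,0,0,0,0,0,-0.002,0,0,0,0,0,-0.003,0,0,0]

```text
clock: 25.8
eef_pos: [535.3, -84.8, 149.4]
eef_rot: [-3.142, 0.0, 2.948]
wrist_force: [0.2, -0.0, -2.2]
finger_gap: 53.5
finger_force: 55.0
```

>>> jog_arm:
  plan: [0,0,-0.001,0,0,0,0,0,-0.002,0,0,0,0,0,-0.004,0,0,0]

```text
clock: 26.1
eef_pos: [535.3, -84.8, 145.5]
eef_rot: [-3.142, 0.0, 2.948]
wrist_force: [-0.4, -0.2, -2.2]
finger_gap: 53.5
finger_force: 55.0
```

Free so far. The slot plate meets the head at a TCP height of about 141.

>>> jog_arm:
  plan: [0,0,-0.001,0,0,0,0,0,-0.002,0,0,0,0,0,-0.003,0,0,0,0,0,-0.004,0,0,0]

```text
clock: 26.5
eef_pos: [535.3, -84.8, 141.4]
eef_rot: [-3.142, 0.0, 2.948]
wrist_force: [-0.1, -0.5, -2.1]
finger_gap: 53.4
finger_force: 55.0
```

>>> jog_arm:
  plan: [0,0,-0.001,0,0,0,0,0,-0.002,0,0,0,0,0,-0.003,0,0,0,0,0,-0.004,0,0,0]

```text
clock: 26.9
eef_pos: [535.2, -84.8, 137.3]
eef_rot: [3.142, -0.0, 2.948]
wrist_force: [0.1, -0.1, -1.8]
finger_gap: 53.6
finger_force: 55.0
```

>>> jog_arm:
  plan: [0,0,-0.001,0,0,0,0,0,-0.002,0,0,0,0,0,-0.003,0,0,0,0,0,-0.004,0,0,0]

```text
clock: 27.3
eef_pos: [535.3, -84.8, 133.4]
eef_rot: [-3.142, 0.0, 2.948]
wrist_force: [-1.1, -0.7, -1.2]
finger_gap: 53.5
finger_force: 55.0
```

>>> jog_arm:
  plan: [0,0,-0.001,0,0,0,0,0,-0.001,0,0,0]

```text
clock: 27.5
eef_pos: [535.2, -84.9, 132.3]
eef_rot: [-3.141, -0.0, 2.948]
wrist_force: [-0.2, -0.9, -2.5]
finger_gap: 53.7
finger_force: 55.0
```

>>> jog_arm:
  plan: [0,0,-0.001,0,0,0,0,0,-0.001,0,0,0]

```text
clock: 27.7
eef_pos: [535.3, -84.9, 131.5]
eef_rot: [-3.141, 0.0, 2.948]
wrist_force: [-0.0, -2.1, -1.8]
finger_gap: 53.4
finger_force: 55.0
```

>>> jog_arm:
  plan: [0,0,-0.001,0,0,0,0,0,-0.001,0,0,0]

```text
clock: 27.9
eef_pos: [535.4, -84.9, 130.8]
eef_rot: [-3.141, 0.001, 2.948]
wrist_force: [-2.5, -1.6, 3.6]
finger_gap: 53.4
finger_force: 55.0
```

>>> jog_arm:
  plan: [0,0,-0.001,0,0,0,0,0,-0.002,0,0,0,0,0,-0.003,0,0,0,0,0,-0.004,0,0,0,0,0,-0.004,0,0,0]

```text
clock: 28.4
eef_pos: [535.5, -84.9, 127.1]
eef_rot: [-3.141, 0.001, 2.948]
wrist_force: [-2.6, -1.1, 7.4]
finger_gap: 53.8
finger_force: 55.0
```

>>> jog_arm:
  plan: [0,0,-0.001,0,0,0,0,0,-0.002,0,0,0,0,0,-0.0025,0,0,0,0,0,-0.0025,0,0,0]

```text
clock: 28.8
eef_pos: [535.5, -84.9, 124.9]
eef_rot: [-3.141, 0.001, 2.948]
wrist_force: [-3.1, -1.0, 10.3]
finger_gap: 53.5
finger_force: 55.0
```

>>> jog_arm:
  plan: [0,0,-0.0005,0,0,0,0,0,-0.0005,0,0,-4,0.0001,0.0002,-0.0005,0,0,-10,0.0001,0.0003,-0.0005,0,0,-16,0.0002,0.0004,-0.0005,0,0,-23,0.00025,0.0005,-0.0005,0,0,-30]

```text
clock: 29.4
eef_pos: [536.4, -84.6, 124.7]
eef_rot: [3.14, 0.003, 2.42]
wrist_force: [0.1, -1.0, 10.1]
finger_gap: 53.5
finger_force: 55.0
```

>>> jog_arm:
  plan: [0.0001,0.0001,0,0,0,-7,0.0002,0.00015,0,0,0,-14,0.0003,0.0002,0,0,0,-21,0.00045,0.0003,0,0,0,-30,0.00045,0.0003,0,0,0,-30]

```text
clock: 29.9
eef_pos: [536.9, -84.1, 124.6]
eef_rot: [3.139, 0.001, 1.896]
wrist_force: [0.5, 0.1, 8.9]
finger_gap: 53.3
finger_force: 55.0
```

>>> jog_arm:
  plan: [0.00015,0,0,0,0,-7,0.0003,0,0,0,0,-14,0.0004,0,0,0,0,-21,0.0005,0,0,0,0,-30,0.0005,0,0,0,0,-30,0.0005,0,0,0,0,-30]

```text
clock: 30.5
eef_pos: [537.4, -84.0, 124.6]
eef_rot: [3.139, -0.0, 1.377]
wrist_force: [-0.2, 0.5, 9.7]
finger_gap: 53.5
finger_force: 55.0
```

```bash
python3 -c "
from h import *
s=manip.read_state();print(s['eef_pos'],s['eef_rot'],s['wrist_force'],s['moment'],s['finger_gap'])
c,p,d=snap('wrist'); W=cloud(c,d); T=tool(W,s)
np.savez('w11.npz',p=p,d=d,c=c)
m=(abs(T[...,1])<26)&(abs(T[...,0])<35)&(T[...,2]>-21)&(T[...,2]<-15); q=T[m][:,:2]
print(q.min(0),q.max(0),np.median(W[m],0))
m=(np.hypot(W[...,0]-536.5,W[...,1]+85.1)<14)&(W[...,2]>146)&(W[...,2]<156);print(cv2.minAreaRect(W[m][:,:2].astype(np.float32)),m.sum(),np.median(W[m],0))
"
```

```text
[537.36088133 -84.00320737 124.63556437] [ 3.13875980e+00 -2.93849157e-04  1.37704066e+00] [-0.18750994  0.54064401  9.65207481] [-0.01976947 -0.01308613 -0.13365503] 53.517258493442625
[-27.56810647 -25.97504787] [27.55338275 25.99704145] [537.52408084 -81.36222316 141.22526192]
((536.541259765625, -84.23322296142578), (10.208239555358887, 19.05475425720215), 78.6906509399414) 807 [536.54763491 -83.31881094 149.61751426]
```

>>> jog_arm:
  plan: [0,0,0.001,0,0,0,0,0,0.002,0,0,0,0,0,0.003,0,0,0,0,0,0.0035,0,0,0,0,0,0.0035,0,0,0]

```text
clock: 31.05
eef_pos: [537.3, -84.0, 127.9]
eef_rot: [3.139, -0.0, 1.378]
wrist_force: [1.9, -0.4, 7.1]
finger_gap: 53.3
finger_force: 55.0
```

>>> jog_arm:
  plan: [0,0,0,0,0,0,0,0,0,0,0,0,0,0,0,0,0,0,0,0,0,0,0,0,0,0,0,0,0,0]
  claw: 0.075

```text
clock: 31.55
eef_pos: [536.4, -84.0, 126.8]
eef_rot: [-3.141, -0.0, 1.378]
wrist_force: [-0.3, -0.1, 0.1]
finger_gap: 75.0
finger_force: 0.0
```

>>> jog_arm:
  plan: [0,0,0.02,0,0,0,0,0,0.06,0,0,0,0,0,0.1,0,0,0,0,0,0.1,0,0,0,0,0,0.1,0,0,0,0,0,0.1,0,0,0]

```text
clock: 32.15
eef_pos: [536.0, -83.9, 225.7]
eef_rot: [-3.14, -0.0, 1.378]
wrist_force: [-0.5, 0.5, 0.3]
finger_gap: 74.9
finger_force: 0.0
```

```bash
python3 - <<'E'
from h import *
s=manip.read_state();print(s['clock'],s['eef_pos'],s['wrist_force'])
c,p,d=snap('wrist'); W=cloud(c,d); r=np.hypot(W[...,0]-536.5,W[...,1]+85.1)
for lo,hi,R0 in((148.3,156,14),(141,147.5,35),(90,101,45)):
    m=(r<R0)&(W[...,2]>lo)&(W[...,2]<hi);q=W[m]; print(m.sum(),np.median(q,0),cv2.minAreaRect(q[:,:2].astype(np.float32)))
cv2.imwrite("pics/w12.png",cv2.resize(p[150:330,220:420,::-1],None,fx=3,fy=3))
E
```

```text
32.15 [536.0237111  -83.91791418 225.68694592] [-0.47053136  0.5373522   0.26891818]
249 [536.65373313 -84.47985911 149.87821154] ((536.3045043945312, -83.98463439941406), (9.381091117858887, 18.287744522094727), 78.43791961669922)
3475 [537.03432936 -81.98414978 145.03287719] ((536.7122192382812, -84.12754821777344), (54.72514343261719, 53.774085998535156), 78.3895492553711)
1500 [541.43978783 -62.12583029  94.18253953] ((538.2465209960938, -73.5892105102539), (50.80017852783203, 73.53321838378906), 79.80549621582031)
```

View pics/w12.png

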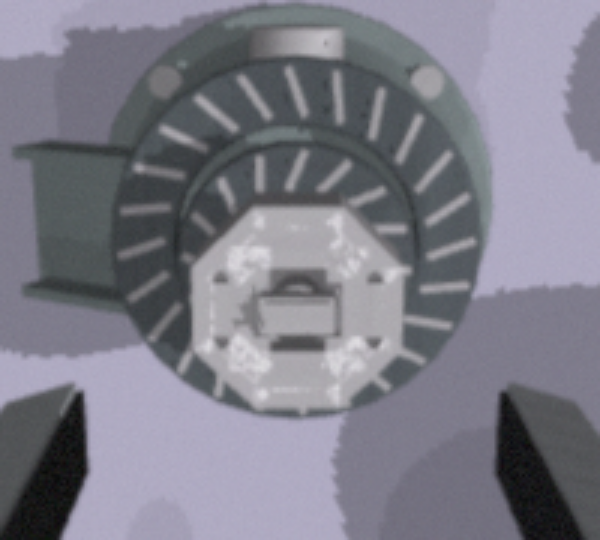

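The cap's top face is about 3 mm above the head's underside. The head at (298,313) lies across the slot in the recess, so it is locked. The gripper is clear, so I'm handing in.

```bash
python3 -c "
from cell import manip
print(manip.sign_off())"
```

```text
the job is handed in; nothing more can be done
None
```

The sleeve is in its seat, the washer is on top of it, and the cap is pressed, quarter-turned and sprung up locked under the spindle head. I handed the job in at about 32 s, with the gripper clear and nothing else touched.

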